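Mix the big round flask on the touch vortex mixer

TASK

Give the sample in the bigger of the two stoppered round flasks its mix on the touch-operated vortex mixer: lift it off its cork ring, keep it upright, seat its round bottom squarely in the mixer's sprung ring cradle and press it straight down, firmly but without ramming the glass, so that the cradle goes well down and the mixer switches on. Keep it pressed down for a good three seconds and finish there, still holding the flask pressed down: do not let go. Leave the other glassware and samples standing where they are.

Things in the scene. Friction and masses are not known exactly. Their poses are not given: they have to be found in the camera images.
- flask_big: the bigger round-bottom flask, amber glass: bulb 85 mm across, centred 42.5 mm above the origin; straight neck 28 mm across, free to grip from 86 to 130 mm above the origin; 31 mm rim at 131 to 136 mm; white stopper 30 mm across, top at 144 mm. Origin: lowest point of the bulb; z up the neck. 0.22 to 0.39 kg. Starts upright in a cork ring 88 mm across and 24 mm high, origin 14 mm above the bench.
- flask_small: the smaller round-bottomed flask of the same make, amber glass with a white stopper: bulb 64 mm across, neck 22 mm, 110 mm tall overall. Origin: lowest point of the bulb, 10 mm above the bench in its own cork ring. Leave it alone.
- mixer: the vortex mixer: white housing 150 mm (along its x) by 122 mm in plan, with knob and switch on its -x face, narrowing upwards to 92 mm above the bench, with the sprung black ring cradle on top, over its centre. Origin: centre of its underside. It stands fixed on the bench, turned at random about the vertical.
- cradle_ring (a point): centre of the mixer's ring cradle: a level black ring of coated wire 8 mm thick, 60 mm clear inside, 76 mm outside, on four posts on a plate 15 mm below. The point lies in the wire's mid-plane, 140 mm above the bench when the cradle is up, and goes down with it. With the big flask seated, the bulb's centre is 31.7 mm above this point and the flask's origin 10.8 mm below it.
- cradle (a joint): how far the sprung cradle is pushed down, m: 0 = up, 0.010 = its solid lower stop. A preloaded spring holds it up: it starts to move at about 8 N of load in all (flask's weight included), takes about 11 N at 6 mm and 14 N at the stop; the flask's weight alone does not move it. The mixer switches on at 5 mm and runs while the cradle stays lower than that.
- conical: conical glass flask, base 84 mm across, 142 mm tall, neck 34 mm. Origin: centre of its underside. Leave it alone.
- beaker: empty glass beaker, 78 mm across, 105 mm tall. Origin: centre of its underside. Leave it alone.
- cylinder: glass measuring cylinder, 25 mm across on a 60 mm foot, 196 mm tall. Origin: centre of its underside. Leave it alone.
- core_disc: sawn slice of asphalt core, black with stones, 100 mm across, 40 mm high. Origin: centre of its underside. Leave it alone.
- jar: white screw-top sample jar, 68 mm across, 85 mm tall. Origin: centre of its underside. Leave it alone.
Mind the look-alikes: they are no part of the job. Leave any purple or turquoise look-alike of the flask_big alone.

How it is judged (in metres and radians):
On the way, in this order (a step that is already met when the one before it is completed fails the run):
1. the big flask is lifted clear of its cork ring in the gripper (height (world z) of flask_big above 0.06 m and contact force between the fingers and flask_big above 1 N), for 0.1 s.
2. the big flask sits in the ring cradle and keeps it pressed down past the switching point for three seconds (value of joint cradle above 0.005 m and horizontal distance between flask_big and cradle_ring below 0.008 m and contact force between flask_big and mixer above 4 N), for 2.8 s.
At the end, for the whole second after the job is handed in: Ends holding: the big flask is still and upright (within 9 degrees) in the ring cradle, axis within 8 mm of the ring's centre, bulb seated (origin 6 to 16 mm below it), the gripper still bearing on it, the flask keeping the cradle pressed down over 5 of its 10 mm (all of step 2 and z of flask_big in the frame of cradle_ring between -0.016 and -0.006 m and angle between flask_big's own z axis and vertical below 0.15 rad and contact force between the fingers and flask_big above 2 N and linear speed of flask_big below 0.02 m/s); the arm keeps its last pose, push and grip.
It fails at once if the big flask is tipped more than about 30 degrees (angle between flask_big's own z axis and vertical above 0.5 rad).
It fails at once if the big flask is rammed into the cradle (over 45 N) (contact force between flask_big and mixer above 45 N).
It fails at once if other glassware or a sample is shifted more than 30 mm or knocked over (distance of any of flask_small, conical, beaker, cylinder, core_disc, jar from where it was at the start of the episode above 0.03 m or angle between any of flask_small, conical, beaker, cylinder, core_disc, jar's own z axis and vertical above 0.5 rad).
It also fails if it takes over 48 s, if anything falls off the work surface, if the arm or the gripper's body presses on something with over 40 N, if the wrist force passes 120 N, or if a joint passes its speed limit or range.

ROBOT

A 7-joint arm with a two-finger parallel gripper is mounted at the origin on the work surface. World frame = base frame: x ahead of the robot, y to its left, z up, the work surface at z = 0. Lengths are in m, angles in degrees, forces in N, time in s.
With the tool pointing down it reaches from about 0.425 to 0.875 m from the base axis. Payload 4.7 kg.
Tool frame: the origin (TCP) lies on the centre line of the jaws, within the pads' length; the fingertips stand 19 mm ahead of it and the grasp point (between the pads) is the TCP; z points along the fingers, y is the line along which they close (so a half turn about z gives the same grasp; the last joint's range is limited). The gripper opens to 87 mm and grips with 3 to 60 N. Pads are 19 mm wide; open, the fingers measure 117 mm over their backs; the gripper's body (75 mm by 190 mm) begins 51 mm behind the grasp point.
Start: joints at [0.808, 18.392, -4.016, 83.108, 1.295, 78.541, -3.26], TCP at [0.65, -0, 0.242] pointing down, gripper open.
Joint ranges: [-163.93, 163.93], [-17.29, 119.83], [-79.2, 71.16], [3.27, 140.29], [-89.18, 269.18], [5.43, 117.66], [-154.24, 154.24]. Speed limits (degrees/s): [147.25, 147.25, 180, 180, 180, 180, 180].

INTERFACE

Orientations are given as [roll, pitch, yaw] about the fixed x, y, z axes, in that order (R = Rz(yaw) Ry(pitch) Rx(roll)).
In Python, from cell import env, imaging gives the robot as it stands.
- The arm moves only by the shell command python3 -m crank 'ROWS' [OPENING] [FORCE]. ROWS is JSON, a list of rows, each an object of numbers: "x", "y", "z": the shift along the tool's x, y, z in m; "turn": the turn about the tool's z in rad. In form: [{"x": .., "y": .., "z": .., "turn": ..}, ...]. A call has 1 to 12 rows; each row is the pose to reach, as a shift and turn from the pose commanded when the call began, along the tool's axes at that moment; what a row does not reach only later rows make up. A row lasts 1/8 s, in which the tool goes at most 62.5 mm and 10.7 degrees, less where a joint would pass 70% of its speed; a pose out of reach is approached as far as the arm can. A call with a gripper value outside its range is refused whole. OPENING is the finger opening in m, from 0 to 0.087, set as the call begins (- or left out, the last holds). The fingers move at their own pace and stop on an object; FORCE is the grip in N (left out, the last holds). Time passes only in rows, so rows that repeat a pose let the fingers close. It gives the time, the measured TCP pose, the force, the opening and the grip force at its end, in the units of the state.
- env.get_obs(): the state, without advancing time (a new reading comes with each control period).
- imaging.read_camera(name): name is "scene" or "side" or "wrist"; returns the picture (420x560x3 uint8, red, green, blue); there is no depth.
- imaging.get_calibration(name): a dict with "camera_matrix" (3x3 intrinsics, pixels), "position" and "attitude" of the camera in the world. Camera axes: x right, y up, looking along -z (the intrinsics and any distortion apply to the point x, -y, -z); pixel columns grow to the right and rows downward; lengths in m; the calibration is good to about 2 mm. A picture is of the moment at which its call begins: read the wrist's pose just before it. get_calibration takes no time and is no camera call; for the wrist camera it gives the pose at the moment of the call.
- env.sign_off(): hands the job in; it is judged then, once.
The state is a dict: "time_s": time; "qpos": joint angles; "joint_velocities": joint speeds; "effort": joint torques, N m; "tool_pos": TCP position; "tool_rot": TCP orientation; "force": force on the tool from outside, world axes, zero at the start; "wrist_torque": the same for the moment, N m; "grip_width": finger opening in m; "grasp_force": force on a finger pad.
Only numpy, scipy, OpenCV 4.12 (cv2) and the standard library are available. Lean on these libraries where they do the work, as an engineer would, in place of code of your own. Each camera call takes 0.05 s, during which the arm holds its last target. There are 200 camera calls.

## Working session

There is one attempt and no reset: what is moved stays moved. The work goes in short steps, Python scripts to look and compute and a shell command to move; the robot and the scene stay as the last step left them, time stands still between calls to the robot, and variables do not carry over. Pictures are saved under pics/ and viewed, at most 10 in all, crops included, and the job is handed in when it is done.

```bash
mkdir -p pics; python3 - <<'E'
from cell import env, imaging
import cv2
for n in ("scene","side"):
    im=imaging.read_camera(n); cv2.imwrite(f"pics/{n}0.png",im[:,:,::-1])
    c=imaging.get_calibration(n); print(n,c)
o=env.get_obs();print({k:o[k] for k in("time_s","tool_pos","tool_rot","force","grip_width")})
E
```

```text
scene {'camera_matrix': array([[411.79536143,   0.        , 275.25080385],
       [  0.        , 411.79536143, 203.73170107],
       [  0.        ,   0.        ,   1.        ]]), 'position': array([1.2012789 , 0.41555958, 0.69661964]), 'attitude': array([ 51.01993627,   0.20008423, 120.59991871])}
side {'camera_matrix': array([[465.38148454,   0.        , 276.17256016],
       [  0.        , 465.38148454, 214.67976306],
       [  0.        ,   0.        ,   1.        ]]), 'position': array([-0.22460974, -0.72651257,  0.85565165]), 'attitude': array([ 55.87234678,   0.55516307, -46.32036886])}
{'time_s': 0.1, 'tool_pos': array([ 6.49533717e-01, -3.00001959e-05,  2.40564908e-01]), 'tool_rot': array([-1.79900395e+02,  4.27371078e-03,  9.00021541e+01]), 'force': array([ 0.01924578, -0.21839423, -0.73218142]), 'grip_width': 0.08691893381807883}
```

View pics/scene0.png

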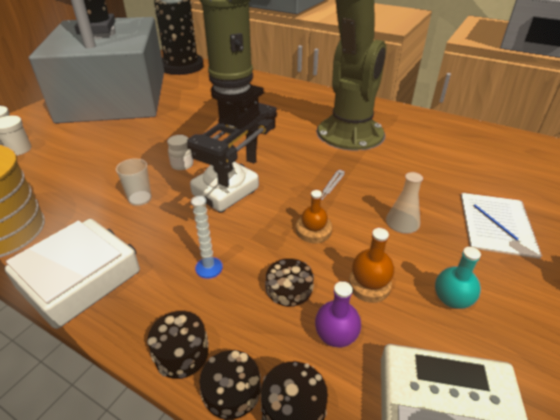

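View pics/side0.png

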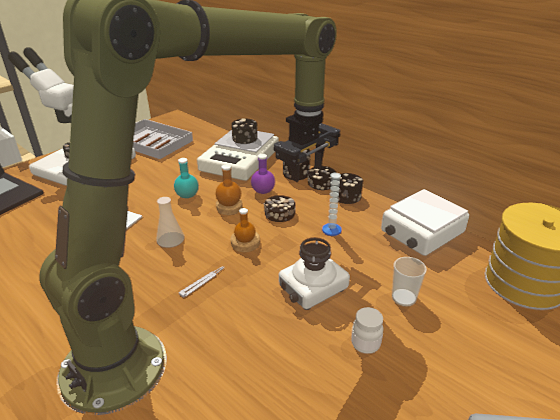

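Candidates: big amber at scene (373,268)/side (228,192); small amber at scene (315,218)/side (244,232); the purple one at scene (338,322) and the turquoise at (458,285). I choose the big amber one. The mixer is at side (315,275), partly hidden by the gripper in scene. I'll check this in one enlarged composite.

```bash
cat > h.py <<'E'
import numpy as np, cv2
from scipy.spatial.transform import Rotation as Ro
def ray(c,uv):
    K=c["camera_matrix"]; d=np.linalg.solve(K,[uv[0],uv[1],1.0])
    return np.array(c["position"]), Ro.from_euler("xyz",c["attitude"],degrees=True).apply(d*[1,-1,-1])
def at_z(c,uv,z):
    p,d=ray(c,uv); return p+d*(z-p[2])/d[2]
def proj(c,P):
    q=Ro.from_euler("xyz",c["attitude"],degrees=True).inv().apply(np.atleast_2d(P)-c["position"])*[1,-1,-1]
    q=q@np.array(c["camera_matrix"]).T; return q[:,:2]/q[:,2:]
E
python3 - <<'E'
import cv2,numpy as np
s=cv2.imread("pics/scene0.png");d=cv2.imread("pics/side0.png")
def c(im,x,y,w=100,h=75): return cv2.resize(im[y:y+h,x:x+w],(400,300),interpolation=cv2.INTER_CUBIC)
cv2.imwrite("pics/comp.png",np.vstack([np.hstack([c(s,325,225),c(d,180,155)]),np.hstack([c(s,180,145),c(d,265,233)])]))
E
```

```text
(no output)
```

View pics/comp.png

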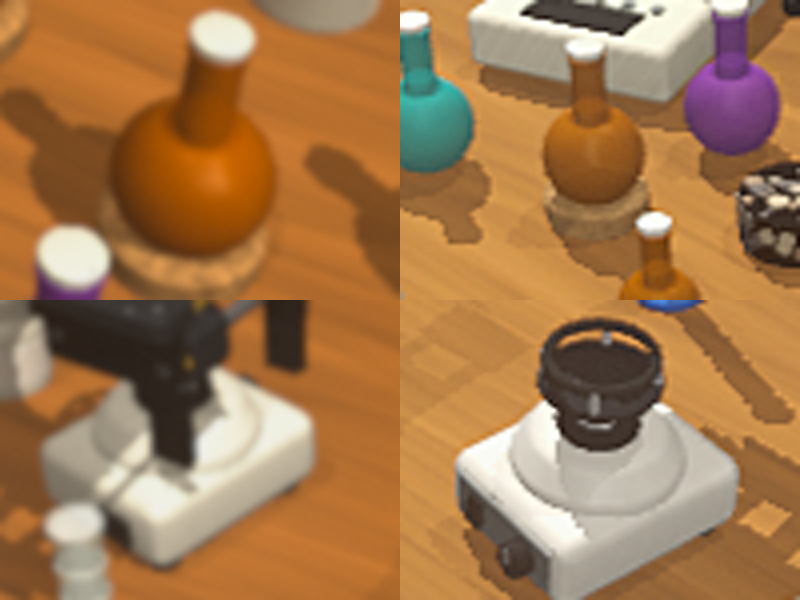

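The crop confirms the big amber flask on its cork ring. Stopper top is at scene (380,233) and side (226,166), bulb at scene (373,268) and side (228,193). The mixer ring is at side ~(315,248), and its knob face points toward side lower left.

```bash
python3 - <<'E'
from h import *; from cell import env,imaging
A=imaging.get_calibration("scene");B=imaging.get_calibration("side")
for n,c,uv,z in [("stop",A,(380.1,232.9),.158),("bulb",A,(372.9,268.4),.0565),("stop",B,(226.1,166.3),.158),("bulb",B,(227.9,193.4),.0565),("ring",B,(314.9,247.7),.14)]:
    print(n,at_z(c,uv,z).round(4))
r=at_z(B,(314.9,247.7),.14)
t=np.linspace(0,2*np.pi,60)
d=cv2.imread("pics/side0.png");s=cv2.imread("pics/scene0.png")
f=np.mean([at_z(A,(372.9,268.4),.0565),at_z(B,(227.9,193.4),.0565)],axis=0)
def crop(im,c,x,y):
    o=cv2.resize(im[y:y+75,x:x+100],(400,300),interpolation=cv2.INTER_CUBIC)
    for ctr,R,z in [(r,.038,.14),(r,.030,.14),(f,.015,.158),(f,.044,.024),(f,.0425,.0565)]:
        P=np.c_[ctr[0]+R*np.cos(t),ctr[1]+R*np.sin(t),0*t+z]
        q=((proj(c,P)-[x,y]+.5)*4-.5).round().astype(np.int32)
        cv2.polylines(o,[q],True,(255,255,0),1)
    return o
cv2.imwrite("pics/ov.png",np.vstack([np.hstack([crop(s,A,325,225),crop(d,B,180,155)]),np.hstack([crop(s,A,180,145),crop(d,B,265,233)])]))
for n in("conical","cyl"):pass
E
```

```text
stop [0.6044 0.293  0.158 ]
bulb [0.6024 0.2933 0.0565]
stop [0.6047 0.2938 0.158 ]
bulb [0.605  0.296  0.0565]
ring [ 0.4941 -0.1633  0.14  ]
```

View pics/ov.png

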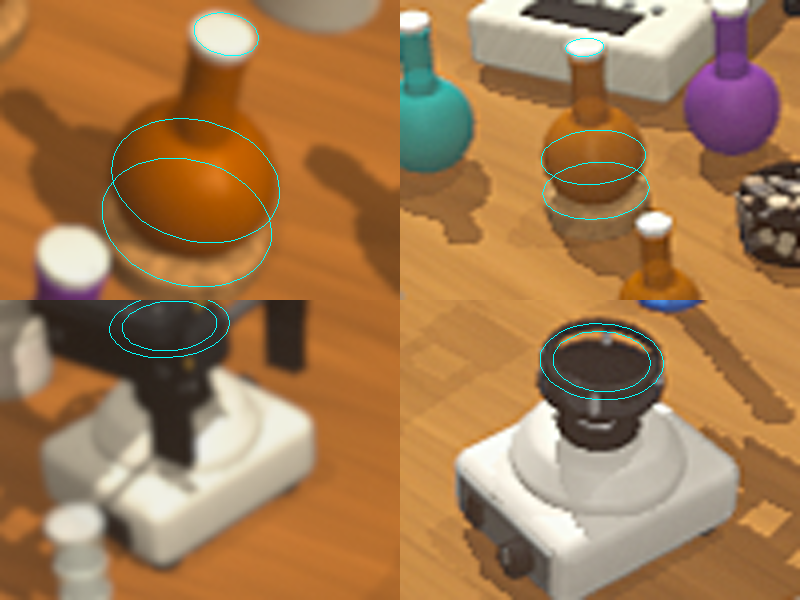

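```bash
python3 - <<'E'
from h import *; from cell import env,imaging
A=imaging.get_calibration("scene");B=imaging.get_calibration("side")
for n,c,uv,z in [("purple",A,(343,289),.144),("purple",B,(262.5,157.5),.144),("turq",A,(471,253),.144),("cylfoot",A,(208,268),.005),("cylfoot",B,(332,230),.005),("cyltop",A,(199,202),.196),("conicaltop",A,(414,180),.142),("smalltop",A,(316,194),.12),("smalltop",B,(243.5,212),.12),("beaker",B,(405,297),.0),("jar",B,(368,318),.085)]:
    print(n,c is A,at_z(c,uv,z).round(3))
E
```

```text
purple True [0.754 0.283 0.144]
purple False [0.745 0.272 0.144]
turq True [0.556 0.453 0.144]
cylfoot True [ 0.74  -0.035  0.005]
cylfoot False [ 0.734 -0.039  0.005]
cyltop True [ 0.74  -0.032  0.196]
conicaltop True [0.376 0.296 0.142]
smalltop True [0.511 0.114 0.12 ]
smalltop False [0.502 0.106 0.12 ]
beaker False [ 0.635 -0.355  0.   ]
jar False [ 0.436 -0.367  0.085]
```

```bash
python3 -m crank '[{"x":0.03,"y":-0.005},{"x":0.075,"y":-0.012},{"x":0.12,"y":-0.02},{"x":0.165,"y":-0.028},{"x":0.21,"y":-0.035},{"x":0.25,"y":-0.04},{"x":0.28,"y":-0.044},{"x":0.2935,"y":-0.045},{"x":0.2935,"y":-0.045},{"x":0.2935,"y":-0.045}]' 0.087
python3 - <<'E'
from h import *; from cell import env,imaging
o=env.get_obs();print(o["tool_pos"],o["tool_rot"])
C=imaging.get_calibration("wrist");print(C["position"],C["attitude"])
w=imaging.read_camera("wrist")[:,:,::-1].copy();s=imaging.read_camera("scene")[:,:,::-1]
print(proj(C,[[.6045,.2935,.158],[.6045,.2935,.0565]]))
A=imaging.get_calibration("scene")
t=np.linspace(0,2*np.pi,60)
x,y=180,110
c=cv2.resize(s[y:y+105,x:x+70],(280,420),interpolation=cv2.INTER_CUBIC)
for R in(.03,.038):
    P=np.c_[.4941+R*np.cos(t),-.1633+R*np.sin(t),0*t+.14]
    cv2.polylines(c,[((proj(A,P)-[x,y]+.5)*4-.5).round().astype(np.int32)],True,(255,255,0),1)
cv2.imwrite("pics/w1.png",np.hstack([w[:,20:540],c]))
E
```

```text
[ 6.49533717e-01 -3.00001959e-05  2.40564908e-01] [-1.79900395e+02  4.27371078e-03  9.00021541e+01]
[0.6500575  0.07429671 0.38329484] [-15.58315802   0.04588243  -0.0809082 ]
[[ 182.51799675 -359.86374905]
 [ 218.67571378 -180.32914421]]invalid input
```

View pics/w1.png

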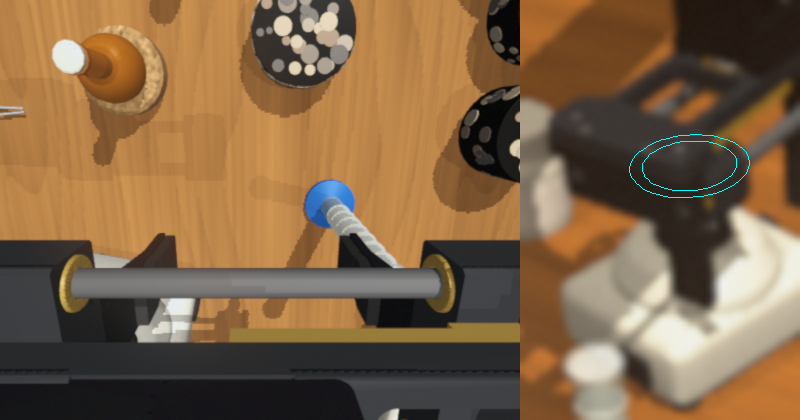

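The move was refused, probably because rows need all four keys. The picture is still from the start pose and shows the small flask at (110,65) and the cylinder at (330,205).

```bash
python3 -m crank '[{"x":0.03,"y":-0.005,"z":0,"turn":0},{"x":0.075,"y":-0.012,"z":0,"turn":0},{"x":0.12,"y":-0.02,"z":0,"turn":0},{"x":0.165,"y":-0.028,"z":0,"turn":0},{"x":0.21,"y":-0.035,"z":0,"turn":0},{"x":0.25,"y":-0.04,"z":0,"turn":0},{"x":0.28,"y":-0.044,"z":0,"turn":0},{"x":0.2935,"y":-0.045,"z":0,"turn":0},{"x":0.2935,"y":-0.045,"z":0,"turn":0},{"x":0.2935,"y":-0.045,"z":0,"turn":0}]' 0.087
cat > look.py <<'E'
from h import *; from cell import env,imaging
o=env.get_obs();print(o["time_s"],o["tool_pos"],o["tool_rot"],o["force"])
C=imaging.get_calibration("wrist");print(C["position"],C["attitude"])
w=imaging.read_camera("wrist")[:,:,::-1].copy();s=imaging.read_camera("scene")[:,:,::-1]
print(proj(C,[[.6045,.2935,.158],[.6045,.2935,.0565]]))
A=imaging.get_calibration("scene")
t=np.linspace(0,2*np.pi,60)
x,y=180,110
c=cv2.resize(s[y:y+105,x:x+70],(280,420),interpolation=cv2.INTER_CUBIC)
for R in(.03,.038):
    P=np.c_[.4941+R*np.cos(t),-.1633+R*np.sin(t),0*t+.14]
    cv2.polylines(c,[((proj(A,P)-[x,y]+.5)*4-.5).round().astype(np.int32)],True,(255,255,0),1)
cv2.imwrite("pics/w2.png",np.hstack([w[:,20:540],c]))
E
python3 look.py
```

```text
time_s: 1.45
tool_pos: [0.6058, 0.2913, 0.2415]
tool_rot: [180.0, 0.1, 89.9]
force: [-0.1, -0.6, -0.4]
grip_width: 0.0871
grasp_force: 0.0
1.45 [0.60581273 0.29128581 0.24145296] [1.79983581e+02 8.42564292e-02 8.98589265e+01] [-0.06823789 -0.57304548 -0.43791965]
[0.60626147 0.3658044  0.38409288] [-15.6618703   -0.07323014  -0.22660432]
[[274.47270679 213.11107978]
 [275.05537485 182.92464735]]
```

View pics/w2.png

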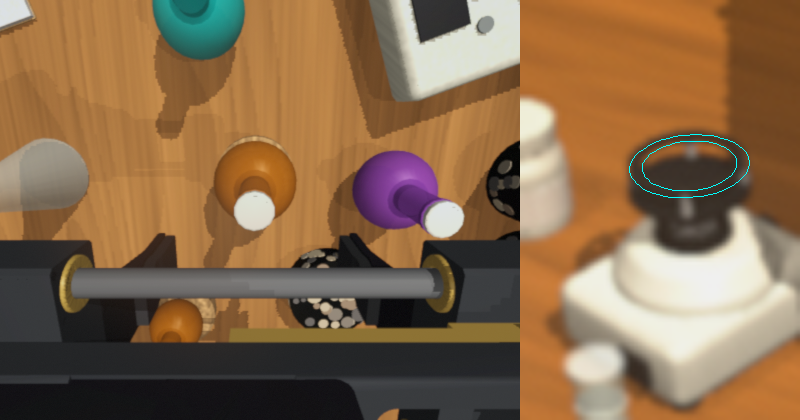

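Wrist view: the stopper is at (274,210) in raw pixels against (274.5,213) predicted, so the flask is placed within about 1.5 mm. Descending and gripping.

```bash
python3 -m crank '[{"x":0.001,"y":0,"z":0.02,"turn":0},{"x":0.001,"y":0,"z":0.045,"turn":0},{"x":0.001,"y":0,"z":0.07,"turn":0},{"x":0.001,"y":0,"z":0.09,"turn":0},{"x":0.001,"y":0,"z":0.105,"turn":0},{"x":0.001,"y":0,"z":0.115,"turn":0},{"x":0.001,"y":0,"z":0.1165,"turn":0},{"x":0.001,"y":0,"z":0.1165,"turn":0}]' 0.087 && python3 -m crank '[{"x":0,"y":0,"z":0,"turn":0},{"x":0,"y":0,"z":0,"turn":0},{"x":0,"y":0,"z":0,"turn":0},{"x":0,"y":0,"z":0,"turn":0},{"x":0,"y":0,"z":0,"turn":0},{"x":0,"y":0,"z":0,"turn":0},{"x":0,"y":0,"z":0,"turn":0},{"x":0,"y":0,"z":0,"turn":0}]' 0.02 40
python3 - <<'E'
from h import *; from cell import imaging
s=imaging.read_camera("scene")[:,:,::-1];d=imaging.read_camera("side")[:,:,::-1]
a=cv2.resize(s[135:175,197:247],(400,320),interpolation=cv2.INTER_CUBIC)
b=cv2.resize(d[230:270,290:340],(400,320),interpolation=cv2.INTER_CUBIC)
c=cv2.resize(d[150:217,185:285],(400,268),interpolation=cv2.INTER_CUBIC)
e=cv2.resize(s[210:277,330:430],(400,268),interpolation=cv2.INTER_CUBIC)
cv2.imwrite("pics/r3.png",np.vstack([np.hstack([a,b]),np.hstack([e,c])]))
E
```

```text
time_s: 2.55
tool_pos: [0.6055, 0.2947, 0.1258]
tool_rot: [179.9, -0.0, 90.0]
force: [-0.1, 1.1, 1.2]
grip_width: 0.0868
grasp_force: 0.0
time_s: 3.55
tool_pos: [0.6046, 0.2945, 0.1249]
tool_rot: [-180.0, 0.0, 90.0]
force: [-1.4, 0.0, 0.6]
grip_width: 0.0276
grasp_force: 40.0
```

View pics/r3.png

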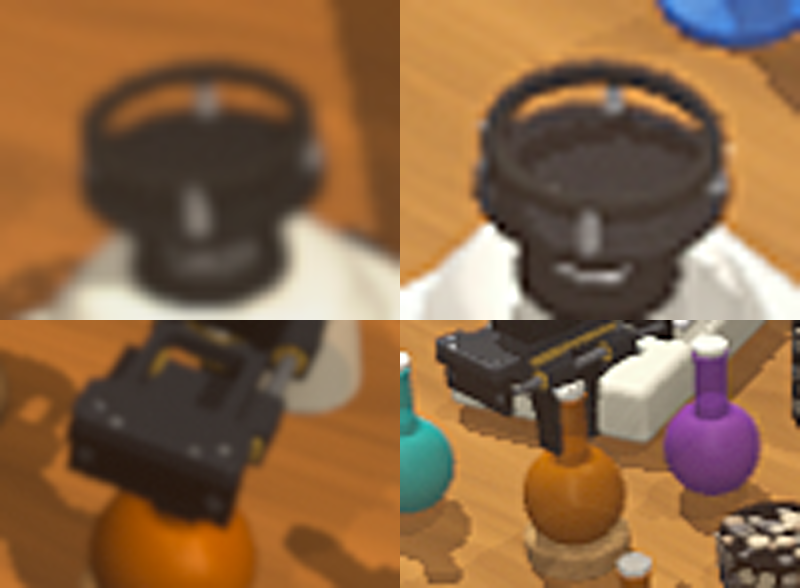

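The grip is good: 27.6 mm opening at 40 N on the neck. The ring is clear in both views, at scene ≈(221.7,150.7) and side ≈(315.1,246.8). Triangulating, and also lifting.

```bash
python3 - <<'E'
from h import *; from cell import imaging
from scipy.optimize import least_squares
A=imaging.get_calibration("scene");B=imaging.get_calibration("side")
print(at_z(A,(221.7,150.7),.14),at_z(B,(315.1,246.8),.14))
s=least_squares(lambda p:np.r_[proj(A,[p])[0]-(221.7,150.7),proj(B,[p])[0]-(315.1,246.8)],[.49,-.16,.14]);print(s.x,s.fun)
s=least_squares(lambda p:np.r_[proj(A,[[*p,.14]])[0]-(221.7,150.7),proj(B,[[*p,.14]])[0]-(315.1,246.8)],[.49,-.16]);print(s.x,s.fun)
# torus silhouette extents (wire 8mm)
th=np.linspace(0,2*np.pi,200);ph=np.linspace(0,2*np.pi,20);T,F=np.meshgrid(th,ph)
P=np.c_[(s.x[0]+(.034+.004*np.cos(F))*np.cos(T)).ravel(),(s.x[1]+(.034+.004*np.cos(F))*np.sin(T)).ravel(),(.14+.004*np.sin(F)).ravel()]
for n,c,o in(("scene",A,(197,135)),("side",B,(290,230))):
    q=(proj(c,P)-o+.5)*8-.5;print(n,q.min(0),q.max(0))
E
python3 -m crank '[{"x":0,"y":0,"z":-0.01,"turn":0},{"x":0,"y":0,"z":-0.03,"turn":0},{"x":0,"y":0,"z":-0.06,"turn":0},{"x":0,"y":0,"z":-0.1,"turn":0},{"x":0,"y":0,"z":-0.14,"turn":0},{"x":0,"y":0,"z":-0.175,"turn":0},{"x":0,"y":0,"z":-0.195,"turn":0},{"x":0,"y":0,"z":-0.2,"turn":0},{"x":0,"y":0,"z":-0.2,"turn":0}]'
```

```text
[ 0.49381266 -0.164218    0.14      ] [ 0.49721505 -0.1613591   0.14      ]
[ 0.49571295 -0.16259578  0.14152   ] [ 0.01975381 -0.0015896   0.01932098  0.00051842]
[ 0.4958324  -0.16251981] [0.06672154 0.53882246 0.00372392 0.44919053]
scene [81.6034163  65.98017381] [321.01013618 204.26379459]
side [81.68755264 62.67514471] [327.48258702 224.23933991]
time_s: 4.78
tool_pos: [0.605, 0.2944, 0.3252]
tool_rot: [180.0, 0.0, 90.0]
force: [0.4, -0.4, -4.0]
grip_width: 0.0275
grasp_force: 40.0
```

```bash
python3 -m crank '[{"x":-0.01,"y":-0.002,"z":0,"turn":0},{"x":-0.03,"y":-0.007,"z":0,"turn":0},{"x":-0.06,"y":-0.014,"z":0,"turn":0},{"x":-0.095,"y":-0.022,"z":0,"turn":0},{"x":-0.13,"y":-0.031,"z":0,"turn":0},{"x":-0.165,"y":-0.039,"z":0,"turn":0},{"x":-0.2,"y":-0.048,"z":0,"turn":0},{"x":-0.235,"y":-0.056,"z":0,"turn":0},{"x":-0.265,"y":-0.063,"z":0,"turn":0},{"x":-0.285,"y":-0.068,"z":0,"turn":0},{"x":-0.297,"y":-0.07,"z":0,"turn":0},{"x":-0.3,"y":-0.071,"z":0,"turn":0}]' && python3 -m crank '[{"x":-0.01,"y":-0.002,"z":0,"turn":0},{"x":-0.03,"y":-0.007,"z":0,"turn":0},{"x":-0.06,"y":-0.014,"z":0,"turn":0},{"x":-0.09,"y":-0.022,"z":0,"turn":0},{"x":-0.12,"y":-0.03,"z":0.005,"turn":0},{"x":-0.142,"y":-0.035,"z":0.012,"turn":0},{"x":-0.154,"y":-0.037,"z":0.02,"turn":0},{"x":-0.1565,"y":-0.038,"z":0.025,"turn":0},{"x":-0.1565,"y":-0.038,"z":0.025,"turn":0},{"x":-0.1565,"y":-0.038,"z":0.025,"turn":0}]'
python3 - <<'E'
from h import *; from cell import imaging,env
o=env.get_obs();print(o["time_s"],o["tool_pos"],o["tool_rot"],o["force"])
s=imaging.read_camera("scene")[:,:,::-1];d=imaging.read_camera("side")[:,:,::-1]
A=imaging.get_calibration("scene");B=imaging.get_calibration("side")
r=np.array([.4957,-.1625]);t=np.linspace(0,2*np.pi,60)
out=[]
for im,c in((s,A),(d,B)):
    u,v=proj(c,[[*r,.20]])[0];x,y=int(u)-50,int(v)-75
    o2=cv2.resize(im[y:y+150,x:x+100],(400,600),interpolation=cv2.INTER_CUBIC)
    f=lambda P:((proj(c,P)-[x,y]+.5)*4-.5).round().astype(np.int32)
    cv2.polylines(o2,[f([[*r,.12],[*r,.30]])],False,(255,255,0),1)
    out.append(o2); print(x,y)
cv2.imwrite("pics/m4.png",np.hstack(out))
E
```

```text
time_s: 6.28
tool_pos: [0.5335, -0.0068, 0.325]
tool_rot: [180.0, 0.0, 89.9]
force: [-0.4, -0.5, -2.6]
grip_width: 0.028
grasp_force: 40.0
time_s: 7.52
tool_pos: [0.4965, -0.1608, 0.3003]
tool_rot: [180.0, -0.0, 90.1]
force: [0.1, 0.3, -3.1]
grip_width: 0.0277
grasp_force: 40.0
7.525 [ 0.49651874 -0.16084208  0.30029849] [ 1.79970590e+02 -1.61532707e-02  9.01101868e+01] [ 0.11843928  0.34488327 -3.08275952]
169 55
265 152
```

View pics/m4.png

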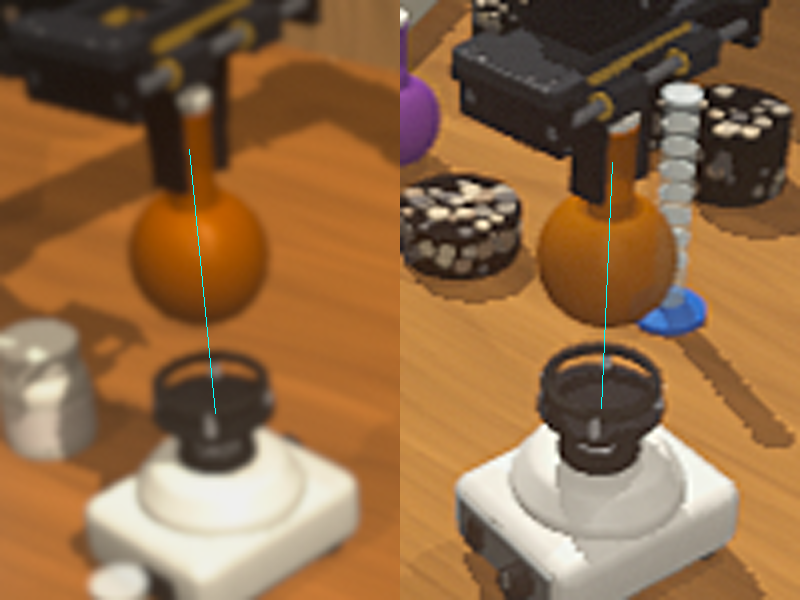

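The bulb centre sits on the ring axis in both views (scene 198 against 200, side 607.5 against 607.5). The neck is upright once the part hidden by the finger is allowed for. Descending to just above contact (TCP ≈ 0.240), then in small steps.

```bash
python3 -m crank '[{"x":0,"y":0,"z":0.01,"turn":0},{"x":0,"y":0,"z":0.025,"turn":0},{"x":0,"y":0,"z":0.04,"turn":0},{"x":0,"y":0,"z":0.05,"turn":0},{"x":0,"y":0,"z":0.055,"turn":0},{"x":0,"y":0,"z":0.055,"turn":0}]' && python3 -m crank '[{"x":0,"y":0,"z":0.001,"turn":0},{"x":0,"y":0,"z":0.002,"turn":0},{"x":0,"y":0,"z":0.003,"turn":0},{"x":0,"y":0,"z":0.004,"turn":0},{"x":0,"y":0,"z":0.005,"turn":0},{"x":0,"y":0,"z":0.006,"turn":0},{"x":0,"y":0,"z":0.007,"turn":0},{"x":0,"y":0,"z":0.007,"turn":0},{"x":0,"y":0,"z":0.007,"turn":0}]'
```

```text
time_s: 8.38
tool_pos: [0.4959, -0.162, 0.2448]
tool_rot: [-180.0, -0.0, 90.0]
force: [-0.3, -0.0, -3.4]
grip_width: 0.0277
grasp_force: 40.0
time_s: 9.5
tool_pos: [0.4962, -0.1624, 0.2393]
tool_rot: [179.9, 0.0, 90.0]
force: [-2.9, -0.8, 6.5]
grip_width: 0.0278
grasp_force: 40.0
```

```bash
python3 -m crank '[{"x":0,"y":-0.0005,"z":0.001,"turn":0},{"x":0,"y":-0.001,"z":0.002,"turn":0},{"x":0,"y":-0.001,"z":0.003,"turn":0},{"x":0,"y":-0.001,"z":0.0035,"turn":0},{"x":0,"y":-0.001,"z":0.0035,"turn":0},{"x":0,"y":-0.001,"z":0.0035,"turn":0}]'
python3 - <<'E'
from h import *; from cell import imaging,env
s=imaging.read_camera("scene")[:,:,::-1];d=imaging.read_camera("side")[:,:,::-1]
out=[cv2.resize(im[y:y+75,x:x+50],(400,600),interpolation=cv2.INTER_CUBIC) for im,x,y in((s,194,115),(d,290,200))]
cv2.imwrite("pics/p5.png",np.hstack(out))
E
```

```text
time_s: 10.25
tool_pos: [0.4959, -0.1624, 0.2365]
tool_rot: [179.8, 0.0, 90.0]
force: [-2.5, 0.1, 8.0]
grip_width: 0.028
grasp_force: 40.0
```

View pics/p5.png

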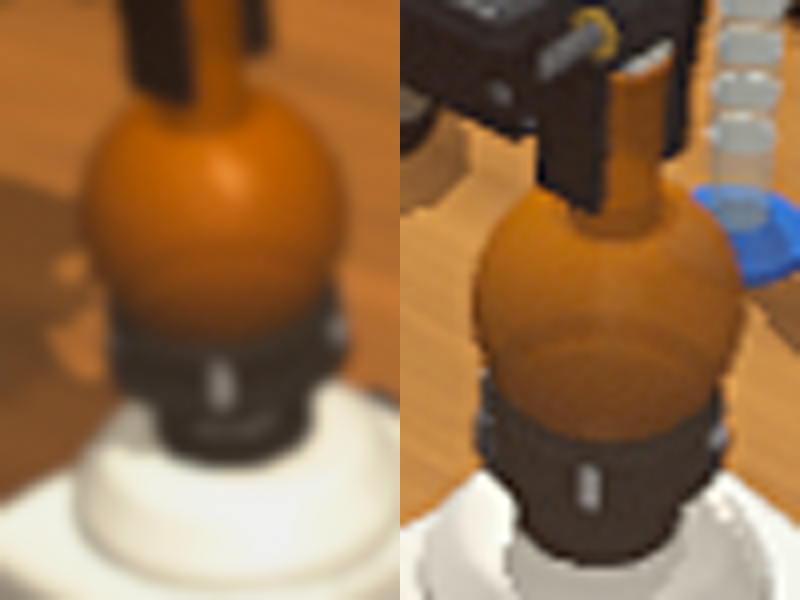

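The flask is seated and upright in the cradle. The front post's spot has dropped from side row 258.8 to 261.0, which is ≈6.7 mm of cradle travel and agrees with the ≈11.4 N load. I'll add 1 mm of margin and hold.

```bash
H='' ; python3 -m crank '[{"x":0,"y":-0.0005,"z":0.0005,"turn":0},{"x":0,"y":-0.001,"z":0.001,"turn":0},{"x":0,"y":-0.001,"z":0.001,"turn":0},{"x":0,"y":-0.001,"z":0.001,"turn":0},{"x":0,"y":-0.001,"z":0.001,"turn":0},{"x":0,"y":-0.001,"z":0.001,"turn":0},{"x":0,"y":-0.001,"z":0.001,"turn":0},{"x":0,"y":-0.001,"z":0.001,"turn":0},{"x":0,"y":-0.001,"z":0.001,"turn":0},{"x":0,"y":-0.001,"z":0.001,"turn":0},{"x":0,"y":-0.001,"z":0.001,"turn":0},{"x":0,"y":-0.001,"z":0.001,"turn":0}]'
for i in 1 2 3; do python3 -m crank '[{"x":0,"y":0,"z":0,"turn":0},{"x":0,"y":0,"z":0,"turn":0},{"x":0,"y":0,"z":0,"turn":0},{"x":0,"y":0,"z":0,"turn":0},{"x":0,"y":0,"z":0,"turn":0},{"x":0,"y":0,"z":0,"turn":0},{"x":0,"y":0,"z":0,"turn":0},{"x":0,"y":0,"z":0,"turn":0},{"x":0,"y":0,"z":0,"turn":0},{"x":0,"y":0,"z":0,"turn":0},{"x":0,"y":0,"z":0,"turn":0},{"x":0,"y":0,"z":0,"turn":0}]'; done
python3 - <<'E'
from h import *; from cell import imaging,env
s=imaging.read_camera("scene")[:,:,::-1];d=imaging.read_camera("side")[:,:,::-1]
out=[cv2.resize(im[y:y+75,x:x+50],(400,600),interpolation=cv2.INTER_CUBIC) for im,x,y in((s,194,115),(d,290,200))]
cv2.imwrite("pics/p6.png",np.hstack(out))
E
```

```text
time_s: 11.85
tool_pos: [0.4951, -0.1627, 0.2356]
tool_rot: [179.8, 0.1, 90.0]
force: [-2.1, -1.3, 7.6]
grip_width: 0.0279
grasp_force: 40.0
time_s: 13.35
tool_pos: [0.4951, -0.1627, 0.2356]
tool_rot: [179.8, 0.1, 90.0]
force: [-3.0, -0.6, 8.2]
grip_width: 0.0278
grasp_force: 40.0
time_s: 14.85
tool_pos: [0.4951, -0.1627, 0.2356]
tool_rot: [179.8, 0.1, 90.0]
force: [-2.2, 0.0, 7.8]
grip_width: 0.028
grasp_force: 40.0
time_s: 16.35
tool_pos: [0.4951, -0.1627, 0.2356]
tool_rot: [179.8, 0.1, 90.0]
force: [-2.2, -0.8, 8.1]
grip_width: 0.0277
grasp_force: 40.0
```

View pics/p6.png

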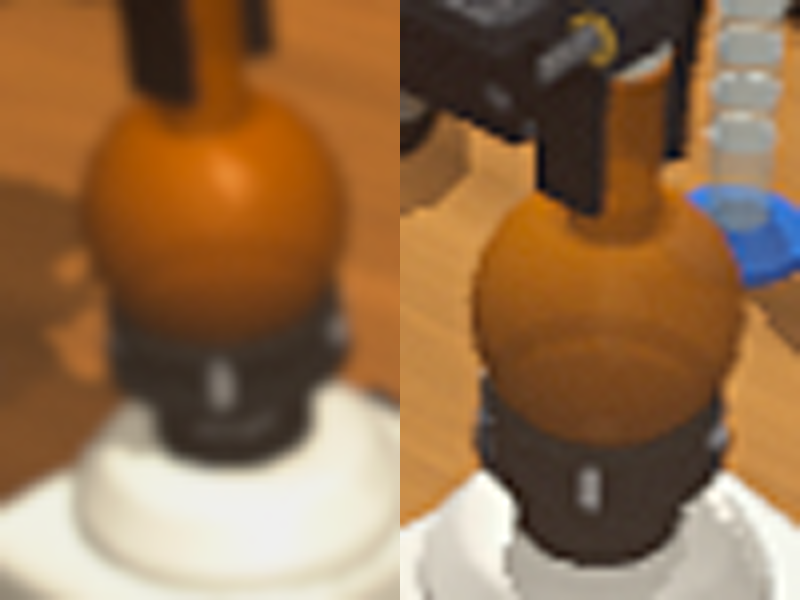

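It is stable, but the load (~11 N, ≈6 mm) leaves little margin. The arm is compliant, so I'll press about 2 mm further and hold again.

```bash
python3 -m crank '[{"x":0,"y":0,"z":0.0005,"turn":0},{"x":0,"y":0,"z":0.001,"turn":0},{"x":0,"y":0,"z":0.0015,"turn":0},{"x":0,"y":0,"z":0.002,"turn":0},{"x":0,"y":0,"z":0.002,"turn":0},{"x":0,"y":0,"z":0.002,"turn":0},{"x":0,"y":0,"z":0.002,"turn":0},{"x":0,"y":0,"z":0.002,"turn":0}]'
for i in 1 2 3; do python3 -m crank '[{"x":0,"y":0,"z":0,"turn":0},{"x":0,"y":0,"z":0,"turn":0},{"x":0,"y":0,"z":0,"turn":0},{"x":0,"y":0,"z":0,"turn":0},{"x":0,"y":0,"z":0,"turn":0},{"x":0,"y":0,"z":0,"turn":0},{"x":0,"y":0,"z":0,"turn":0},{"x":0,"y":0,"z":0,"turn":0},{"x":0,"y":0,"z":0,"turn":0},{"x":0,"y":0,"z":0,"turn":0},{"x":0,"y":0,"z":0,"turn":0},{"x":0,"y":0,"z":0,"turn":0}]' | grep -E 'time|pos|^force'; done
python3 - <<'E'
from h import *; from cell import imaging,env
a=cv2.imread("pics/side0.png")[:,:,::1]; d=imaging.read_camera("side")[:,:,::-1]
# cradle drop: match the front post/plate patch against the start picture
a=cv2.resize(a[250:276,300:330],None,fx=8,fy=8,interpolation=cv2.INTER_CUBIC);b=cv2.resize(d[245:282,295:335],None,fx=8,fy=8,interpolation=cv2.INTER_CUBIC)
t=a[48:88,72:120] # around post spot
r=cv2.matchTemplate(b,t,cv2.TM_CCOEFF_NORMED);_,m,_,l=cv2.minMaxLoc(r)
dy=(l[1]/8+245)-(48/8+250);dx=(l[0]/8+295)-(72/8+300)
B=imaging.get_calibration("side");q=proj(B,[[.4957,-.1625,.14],[.4957,-.1625,.13]])
print(m,dx,dy,"px per 10mm",q[1]-q[0])
E
```

```text
time_s: 17.45
tool_pos: [0.4951, -0.1627, 0.2339]
tool_rot: [179.8, 0.1, 90.0]
force: [-2.8, -0.0, 9.6]
grip_width: 0.0278
grasp_force: 40.0
time_s: 18.95
tool_pos: [0.4951, -0.1627, 0.2339]
force: [-1.7, -0.8, 8.4]
time_s: 20.45
tool_pos: [0.4951, -0.1627, 0.2339]
force: [-2.3, -1.0, 9.1]
time_s: 21.95
tool_pos: [0.4951, -0.1627, 0.2339]
force: [-1.7, 0.5, 8.2]
0.9632096886634827 0.0 2.5 px per 10mm [-0.14917953  3.16247923]
```

The cradle drop measures 2.5 px, or 7.9 mm, which agrees with a load of ≈12 N. It has been held steady for over 4 s, so I'm handing in.

```bash
python3 -c "
from cell import env
print(env.sign_off())"
```

```text
the job is handed in; nothing more can be done
None
```

I handed the job in with the big amber flask upright in the mixer's cradle, still gripped at 40 N and pressed down about 8 mm (≈12 N, both estimated from the camera and wrist force). It was held steady there for over 4 s; the sign-off gave no verdict.

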